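# Load a sample jar on the roller mixer and shut the guard

## Task

Lay the orange-capped sample jar from the blue rack on the rollers in the empty middle bay of the roller mixer, then slide the clear guard fully shut over the rollers. The jar's neighbours in the rack leave no room for fingers round its body, and in the bay there is no room at its ends: so lift it out by its two ends, set it down and let go of it where there is space around it (the empty end place of the rack will do), then take it round its body to lay it in the bay. Do not drop the jar, and leave the other four jars where they lie.

Things in the scene. Friction and masses are not known exactly. Their poses are not given: they have to be found in the camera images.
- jar_orange_center (a point): white jar with an orange screw cap lying on its side in one of the three occupied rack places: a plain cylinder, 46 mm diameter, 62 mm long with its flush cap, about 0.12 kg. Point: its centre, on the axis half-way along; x axis along the jar towards the cap, y and z turn as it rolls. The jar to load; 0.08 to 0.17 kg, 4 mm from the next jar
- jar_blue_center (a point): white jar with a blue screw cap lying on its side in the rack: a plain cylinder, 46 mm diameter, 62 mm long with its flush cap, about 0.12 kg. Point: its centre, on the axis half-way along; x axis along the jar towards the cap, y and z turn as it rolls. Leave it there
- jar_green_center (a point): white jar with a green screw cap lying on its side in the rack: a plain cylinder, 46 mm diameter, 62 mm long with its flush cap, about 0.12 kg. Point: its centre, on the axis half-way along; x axis along the jar towards the cap, y and z turn as it rolls. Leave it there
- rack: blue fixed rack, 262 mm long (x), 44 mm wide (y), 23 mm high: two rails 38 mm over all with five V notches (30 degree sides) at x = -100, -50, 0, 50, 100 mm. Jars lie across it along y, centres 38 mm above the bench, each end overhanging 12 mm. The places at -100, -50 and 0 hold jars, 50 and 100 are empty. Origin on the bench under its middle
- end_place (a point): centre of a jar lying in the empty end place of the rack (rack x = +100 mm), 38 mm above the bench; axes as the rack's. There a jar has at least 54 mm of free space towards the other jars and nothing on the other side
- mixer: white fixed roller mixer, x from -124 to +350 mm, 180 mm wide (y), 133 mm high. Two rubber-sleeved rollers along x at y = -25 and +25 mm (30 mm diameter, tops 77 mm above the bench, the one at +y turns freely) carry jars in three bays. Walls inside at y = -78 and +78 mm. Grey motor housing from x = 112 mm on. Origin on the bench below the middle bay's centre
- free_bay (a point): centre of a jar lying properly in the empty middle bay on both rollers, its axis along the mixer's x (cap to either side), 91 mm above the bench; axes as the mixer's. The bay is 70 mm long between blue plates 4 mm thick, whose tops are 96 mm above the bench: 4 mm of play at each end of the jar
- jar_mix_near_center (a point): white jar with a red screw cap lying on its side in the mixer bay at mixer x = -74 mm: a plain cylinder, 46 mm diameter, 62 mm long with its flush cap, about 0.12 kg. Point: its centre, on the axis half-way along; x axis along the jar towards the cap, y and z turn as it rolls. Leave it there
- jar_mix_far_center (a point): white jar with a yellow screw cap lying on its side in the mixer bay at mixer x = +74 mm: a plain cylinder, 46 mm diameter, 62 mm long with its flush cap, about 0.12 kg. Point: its centre, on the axis half-way along; x axis along the jar towards the cap, y and z turn as it rolls. Leave it there
- guard (a joint): flat clear panel (236 x 168 mm, top face 126 mm above the bench) sliding along the mixer's x on two tracks: 0 = fully shut over the rollers against a stop, 0.215 m = fully open over the motor housing; it starts open. It slides towards -x to shut, needs about 1.5 to 4 N and stays where it is left
- guard_grip (a point): point in the guard's blue upright grip rib, 12 mm below its top. The rib is 12 mm thick (mixer x), 90 mm long (y), from 126 to 158 mm above the bench, near the guard's leading (-x) edge. At joint value q it is at mixer x = q - 106 mm, y = 0, 146 mm above the bench. Axes as the mixer's

How it is judged:
By the outcome, as a careful person would: the job done as asked, in the order asked, and still so for the second after the job is handed in, with the robot touching nothing.
It also fails if it takes over 62 s, if anything falls off the work surface, if the arm or the gripper's body presses on something with over 40 N, if the wrist force passes 120 N, or if a joint passes its speed limit or range.

## Robot

A 7-joint arm with a two-finger parallel gripper is mounted at the origin on the work surface. World frame = base frame: x ahead of the robot, y to its left, z up, the work surface at z = 0. Lengths are in m, angles in degrees, forces in N, time in s.
With the tool pointing down it reaches from about 0.35 to 0.775 m from the base axis. Payload 3.1 kg.
Tool frame: the origin (TCP) lies on the centre line of the jaws, within the pads' length; the fingertips stand 17 mm ahead of it and the grasp point (between the pads) lies 2 mm behind it (robot.tip_reach is the distance from the TCP to the fingertips, in m); z points along the fingers, y is the direction in which the jaws open and shut (so a half turn about z gives the same grasp; the last joint's range is limited). The gripper opens to 85 mm and grips with 20 to 120 N. Pads are 22 mm wide; open, the fingers measure 114 mm over their backs; the gripper's body (76 mm by 85 mm) begins 54 mm behind the grasp point. The pads swing forward as they close: fully open they stand 13 mm farther back than shut.
Start: joints at [-69.712, 17.813, 0.802, 86.603, -0.252, 75.585, -1.558], TCP at [0.212, 0.508, 0.248] pointing down, gripper open.
Joint ranges: [-154.91, 154.91], [-16.99, 109.72], [-72.82, 74.43], [7.12, 147.25], [-82.49, 262.49], [11.32, 116.49], [-174.64, 174.64]. Speed limits (degrees/s): [159.86, 159.86, 180, 180, 180, 180, 180].

## Interface

Orientations are given as [roll, pitch, yaw] about the fixed x, y, z axes, in that order (R = Rz(yaw) Ry(pitch) Rx(roll)).
In Python, from station import robot, fingers, vision, workorder, recognise gives the robot as it stands. Calls block until the motion is done:
- robot.move_to(position, orientation): joint-space move of the TCP to a pose.
- robot.line_to(position, orientation=None, velocity=0.15, f_stop=None): straight line of the TCP; orientation=None keeps the orientation; velocity is the mean speed in m/s. With f_stop (N) it stops when the force on the tool has changed by that much, and returns True; else False.
- robot.move_j(angles): joint-space move.
- fingers.gripper_to(opening, force=None): opening from 0.0 (shut) to 1.0 (fully open); force is the grip in N (None keeps the last); returns when the fingers have stopped.
- robot.pause(seconds).
- robot.inverse_kinematics(position, orientation): joint angles nearest the present ones, or None.
- vision.grab_frame(name): name is "side" or "top"; returns the picture (420x560x3 uint8, red, green, blue); there is no depth.
- vision.calibration(name): a dict with "mtx" (3x3 intrinsics, pixels), "extrinsics" (4x4, takes a point from world to camera coordinates). Camera axes: x right, y up, looking along -z (the intrinsics and any distortion apply to the point x, -y, -z); pixel columns grow to the right and rows downward; lengths in m; the calibration is good to about 2 mm. A picture is of the moment at which its call begins. calibration takes no time and is no camera call.
A pose or a line that the arm cannot do raises robot.PlanningError and nothing moves.
- workorder.close_job(): hands the job in, once; it reports no verdict.
Trained networks look in the newest picture that a camera, given by its name, has taken for a name from the list of things; names that differ only in an ending like _2 or _b are one class to them, and where a whole thing is asked for, a point or a joint stands for the part that bears it (a point fixed in the world has none). Each returns a list of dicts, best first, with "p" (0 to 1); they miss things now and then, are a little off and sometimes report something else, mostly with a low value. They report only what shows in the picture. A call takes as long as a camera call.
- recognise(label, camera): "rect" ([centre column, centre row, width, height] in pixels, round what is visible of it).
Readings, each from a call of its own:
- robot.current_time_s(): time.
- robot.current_joint_positions(): joint angles.
- robot.current_dq(): joint speeds.
- robot.current_joint_torque(): joint torques, N m.
- robot.current_tool_pos(): TCP position.
- robot.current_eef_rot(): TCP orientation.
- robot.current_contact_force(): force on the tool from outside, world axes, zero at the start.
- robot.current_torque(): the same for the moment, N m.
- robot.current_finger_gap(): opening from 0.0 (shut) to 1.0 (fully open).
Only numpy, scipy, OpenCV 4.12 (cv2) and the standard library are available. Lean on these libraries where they do the work, as an engineer would, in place of code of your own. Each camera call takes 0.05 s, during which the arm holds its last target. There are 200 camera calls.

## Working session

There is one attempt and no reset: what is moved stays moved. The work goes in short steps, each a Python script; the robot and the scene stay as the last script left them, time stands still between calls to the robot, and variables do not carry over. Pictures are saved under pics/ and viewed, about 8 in all and at most 12, crops included, and the job is handed in when it is done.

```bash
mkdir -p pics; ls; python3 - <<'E'
from station import robot, fingers, vision, workorder, recognise
import cv2,numpy as np
for n in ["side","top"]:
    im=vision.grab_frame(n); cv2.imwrite(f"pics/{n}0.png",im[:,:,::-1])
    c=vision.calibration(n); print(n,{k:np.round(v,4).tolist() for k,v in c.items()})
    for l in ["jar_orange_center","jar_blue_center","jar_green_center","jar_mix_near_center","jar_mix_far_center","rack","mixer","guard","guard_grip"]:
        print(l,[(round(d['p'],2),np.round(d['rect'],1).tolist()) for d in recognise(l,n)[:2]])
print(robot.current_time_s(),robot.current_eef_rot(),robot.current_tool_pos())
E
```

```text
pics
side {'mtx': [[417.541, 0.0, 272.1406], [0.0, 417.541, 212.1195], [0.0, 0.0, 1.0]], 'extrinsics': [[-0.6825, -0.7308, 0.0056, 0.3624], [0.5202, -0.4804, 0.7061, -0.3532], [-0.5133, 0.4849, 0.7081, -0.4269], [0.0, 0.0, 0.0, 1.0]]}
jar_orange_center [(0.77, [265.5, 351.4, 55.6, 63.4])]
jar_blue_center [(0.83, [212.9, 308.6, 52.3, 51.3])]
jar_green_center [(0.94, [238.2, 330.4, 59.5, 53.5])]
jar_mix_near_center [(0.94, [393.1, 170.2, 40.1, 33.8]), (0.16, [299.1, 96.4, 137.5, 75.6])]
jar_mix_far_center [(0.67, [336.1, 136.6, 41.2, 29.6])]
rack [(0.85, [219.8, 326.0, 148.5, 133.7])]
mixer [(0.93, [338.6, 150.8, 241.8, 197.8])]
guard [(0.72, [298.4, 98.0, 133.1, 73.1])]
guard_grip [(0.91, [299.6, 97.3, 135.5, 72.5])]
top {'mtx': [[405.264, 0.0, 285.3527], [0.0, 405.264, 214.4686], [0.0, 0.0, 1.0]], 'extrinsics': [[0.0096, -1.0, 0.0028, -0.0118], [0.9938, 0.0098, 0.1103, -0.536], [-0.1104, 0.0017, 0.9939, -0.8442], [0.0, 0.0, 0.0, 1.0]]}
jar_orange_center [(0.68, [216.0, 279.6, 34.6, 20.9])]
jar_blue_center [(0.94, [214.2, 229.5, 30.1, 24.0])]
jar_green_center [(0.83, [217.6, 252.4, 30.5, 27.5])]
jar_mix_near_center [(0.96, [394.0, 247.0, 28.8, 31.0]), (0.4, [216.6, 251.6, 33.6, 25.4])]
jar_mix_far_center [(0.79, [402.8, 178.0, 27.6, 25.8])]
rack [(0.59, [214.6, 232.9, 30.2, 119.4])]
mixer [(0.7, [401.2, 156.9, 116.1, 250.5])]
guard [(0.8, [409.3, 108.6, 90.6, 125.2]), (0.57, [402.3, 157.5, 121.4, 248.7])]
guard_grip [(0.8, [409.9, 110.5, 97.6, 126.3])]
1.0 [1.79999246e+02 1.96750570e-03 1.57324790e+02] [0.21204649 0.50749988 0.24829849]
```

```bash
python3 - <<'E'
import cv2,numpy as np
a=cv2.imread("pics/top0.png")
c=cv2.resize(a[30:310,170:480],None,fx=2.1,fy=2.1,interpolation=cv2.INTER_CUBIC);cv2.imwrite("pics/top0c.png",c)
E
```

```text
(no output)
```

View pics/top0c.png

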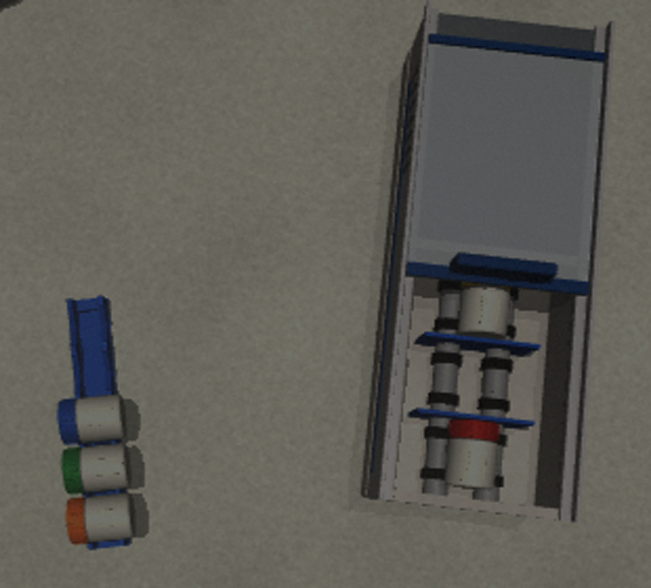

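View pics/side0.png

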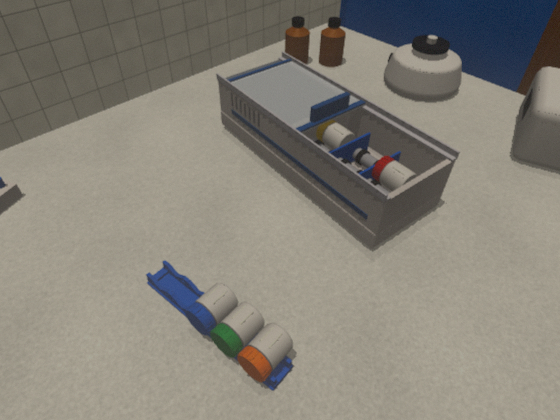

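```bash
cat > geo.py <<'E'
import numpy as np, cv2
from station import vision
C={n:vision.calibration(n) for n in ["side","top"]}
def proj(n,P):
    P=np.atleast_2d(P).astype(float); c=C[n]; E=np.array(c["extrinsics"]); q=P@E[:3,:3].T+E[:3,3]
    q=q*[1,-1,-1]; u=q@np.array(c["mtx"]).T; return u[:,:2]/u[:,2:]
def place(pose,P):  # pose x,y,yaw(deg) on bench
    x,y,a=pose; a=np.radians(a); R=np.array([[np.cos(a),-np.sin(a),0],[np.sin(a),np.cos(a),0],[0,0,1]])
    return np.atleast_2d(P)@R.T+[x,y,0]
def cyl(c,ax,L=.062,r=.023):
    t=np.linspace(0,2*np.pi,24,endpoint=False); ax=np.array(ax,float); v=np.cross(ax,[0,0,1])
    ring=r*(np.outer(np.cos(t),v)+np.outer(np.sin(t),[0,0,1]))
    return np.vstack([ring+ax*L/2,ring-ax*L/2])+c
def box(x,y,z): return np.array([[a,b,c] for a in x for b in y for c in z])
E
cat > fit.py <<'E'
from geo import *
from scipy.optimize import least_squares
D={"side":dict(o=[265.5,351.4,55.6,63.4],b=[212.9,308.6,52.3,51.3],g=[238.2,330.4,59.5,53.5],mn=[393.1,170.2,40.1,33.8],mix=[338.6,150.8,241.8,197.8],guard=[298.4,98,133,73]),
"top":dict(o=[216,279.6,34.6,20.9],b=[214.2,229.5,30.1,24],g=[217.6,252.4,30.5,27.5],mix=[401.2,156.9,116.1,250.5],mn=[394,247,28.8,31])}
J={"o":-.1,"g":-.05,"b":0}
def rect(n,P):
    u=proj(n,P); a,b=u.min(0),u.max(0); return np.r_[(a+b)/2]
def fr(p):
    return np.concatenate([rect(n,place(p,cyl([J[k],0,.038],[0,1,0])))-D[n][k][:2] for n in D for k in J])
def fm(p):
    r=[]
    for n in D: r.append(rect(n,place(p,box([-.124,.350],[-.084,.084],[0,.133])))-D[n]["mix"][:2])
    r.append(rect("top",place(p,cyl([-.074,0,.091],[1,0,0])))-D["top"]["mn"][:2])
    return np.concatenate(r)
R=least_squares(fr,[.5,.15,0],x_scale=[.1,.1,30],loss="soft_l1"); M=least_squares(fm,[.6,-.3,0],x_scale=[.1,.1,30],loss="soft_l1")
print("rack",R.x,np.round(fr(R.x),1)); print("mixer",M.x,np.round(fm(M.x),1))
E
cat > draw.py <<'E'
from geo import *
def draw(n,rp,mp,img,win,k,out):
    im=cv2.imread(img); x0,y0,x1,y1=win; im=cv2.resize(im[y0:y1,x0:x1],None,fx=k,fy=k,interpolation=cv2.INTER_CUBIC)
    def L(P,col,closed=True):
        u=((proj(n,P)-[x0,y0]+.5)*k*8).astype(np.int32); cv2.polylines(im,[u],closed,col,1,cv2.LINE_AA,3)
    for x in (-.1,-.05,0):
        c=place(rp,cyl([x,0,.038],[0,1,0])); L(c[:24],(0,255,255)); L(c[24:],(255,0,255))
    for z in (0,.023): L(place(rp,[[-.131,-.022,z],[.131,-.022,z],[.131,.022,z],[-.131,.022,z]]),(0,255,0))
    L(place(mp,[[-.124,-.09,.133],[.35,-.09,.133],[.35,.09,.133],[-.124,.09,.133]]),(0,255,0))
    L(place(mp,[[-.124,-.078,.133],[.35,-.078,.133],[.35,.078,.133],[-.124,.078,.133]]),(255,255,0))
    for s in (-1,1):
        for e in (.035,.039): L(place(mp,[[s*e,-.05,.096],[s*e,.05,.096]]),(0,0,255),False)
    for y in(-.025,.025): L(place(mp,[[-.11,y,.077],[.11,y,.077]]),(0,255,255),False)
    L(place(mp,[[.103,-.045,.158],[.115,-.045,.158],[.115,.045,.158],[.103,.045,.158]]),(0,0,255))
    cv2.imwrite(out,im); return im
E
cat >> fit.py <<'E'
if __name__=="__main__":
    from draw import draw
    a=draw("top",R.x,M.x,"pics/top0.png",(190,160,330,300),4,"pics/a.png")
    a=draw("top",R.x,M.x,"pics/top0.png",(195,165,245,300),4,"pics/a.png"); b=draw("top",R.x,M.x,"pics/top0.png",(335,140,480,290),4,"pics/b.png")
    h=np.zeros((600,790,3),np.uint8); h[:540,:200]=a; h[:600,205:785]=b; cv2.imwrite("pics/ab.png",h)
E
python3 fit.py
```

```text
rack [0.50052422 0.14278641 5.81726109] [ 0.1  1.5 -0.1 -0.8 -0.3 -0.3  2.  -2.2 -1.3  1.1  0.3  0.5]
mixer [ 0.53849402 -0.23104584 -6.25609043] [-0.   1.1  0.4 -1.8  0.   0.7]
```

View pics/ab.png

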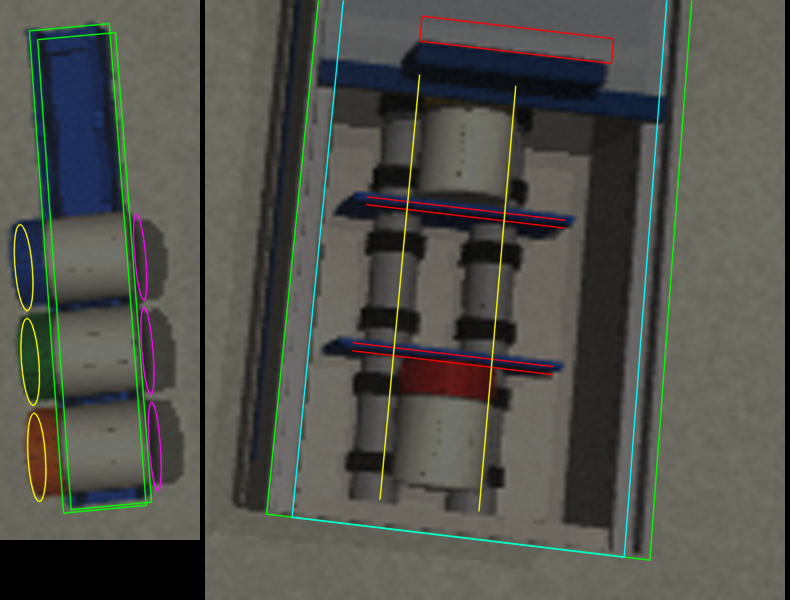

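```bash
python3 - <<'E'
import cv2,numpy as np
def z(n,w,k,o):
    a=cv2.imread(n); x0,y0,x1,y1=w
    a=cv2.resize(a[y0:y1,x0:x1],None,fx=k,fy=k,interpolation=cv2.INTER_CUBIC)
    a=np.clip(a.astype(float)*1.5,0,255).astype(np.uint8)
    for i in range(x0-x0%10+10,x1,10): cv2.line(a,((i-x0)*k,0),((i-x0)*k,5 if i%50 else 14),(0,255,255),1); cv2.putText(a,str(i),((i-x0)*k-9,16),0,.35,(0,255,255),1)
    for i in range(y0-y0%10+10,y1,10): cv2.line(a,(0,(i-y0)*k),(5,(i-y0)*k),(0,255,255),1); cv2.putText(a,str(i),(6,(i-y0)*k+4),0,.35,(0,255,255),1)
    cv2.imwrite(o,a)
z("pics/top0.png",(350,145,465,287),7//1-3+0 if 0 else 4,"pics/z1.png")
z("pics/top0.png",(350,145,470,240),6,"pics/z1.png")
z("pics/side0.png",(290,85,460,232),4,"pics/z2.png")
E
```

```text
(no output)
```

View pics/z1.png

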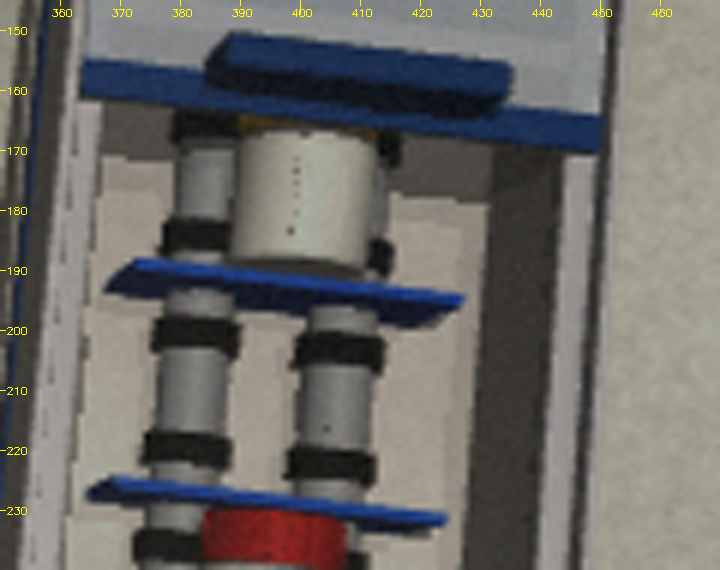

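View pics/z2.png

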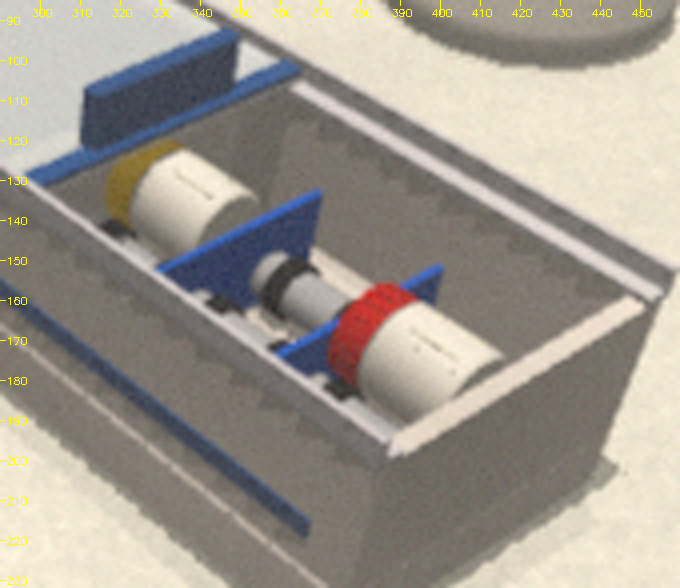

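```bash
cat > fit2.py <<'E'
from geo import *
from scipy.optimize import least_squares
O=[("top",(372.5,188),"p",.039,1),("top",(427,194),"p",.039,-1),("top",(368.5,224.5),"p",-.035,1),("top",(424.5,230.8),"p",-.035,-1),
("top",(388.5,150.2),"r",.115,1),("top",(435,155.8),"r",.115,-1),
("side",(370,132.5),"p",.035,-1),("side",(400,152),"p",-.039,-1),
("side",(311,109),"r",.103,1),("side",(349,94.5),"r",.103,-1)]
def f(v,S=("top","side"),full=False):
    x,y,a,w,dq=v; r=[]
    for n,o,t,X,s in O:
        if n not in S: continue
        P=[X,s*w,.096] if t=="p" else [X+dq,s*.045,.158]
        r.append(proj(n,place((x,y,a),[P]))[0]-(np.array(o)-.5))
    if "top" in S: r.append((proj("top",place((x,y,a),[[-.006,0,.062]]))[0]-(np.array([394.3,210])-.5))*[1,0])
    return np.concatenate(r)
for S in (("top","side"),("top",),("side",)):
    s=least_squares(f,[.54,-.23,-5,.055,0],x_scale=[.1,.1,30,.1,.1],loss="soft_l1",args=(S,)); print(S,np.round(s.x,4),np.round(s.fun,1))
E
python3 fit2.py; python3 - <<'E'
import sys; sys.path.insert(0,'.')
from fit import *
for n in ("top","side"):
    E={n:D[n]}
    g=lambda p:np.concatenate([rect(n,place(p,cyl([J[k],0,.038],[0,1,0])))-D[n][k][:2] for k in J])
    s=least_squares(g,[.5,.15,0],x_scale=[.1,.1,30]); print(n,s.x)
E
```

```text
('top', 'side') [ 0.541  -0.2303 -5.5161  0.0554 -0.0133] [-0.5 -0.1  0.  -0.3  0.4 -0.1  0.  -0.5 -1.1 -0.5  0.3 -1.1  0.   1.
  0.5  0.3  2.6  0.3  1.  -0.8 -1.   0. ]
('top',) [ 0.5405 -0.2305 -5.9414  0.0553 -0.0141] [-0.2 -0.   0.3  0.1  0.5 -0.  -0.  -0.1 -0.6  0.1  0.8 -0.1 -0.9  0. ]
('side',) [ 0.5454 -0.2243 -7.5899  0.063  -0.0157] [ 0.3  0.1 -0.3 -0.1  0.1  0.2 -0.1 -0.2]
rack [0.50052422 0.14278641 5.81726109] [ 0.1  1.5 -0.1 -0.8 -0.3 -0.3  2.  -2.2 -1.3  1.1  0.3  0.5]
mixer [ 0.53849402 -0.23104584 -6.25609043] [-0.   1.1  0.4 -1.8  0.   0.7]
top [0.50022852 0.14149201 3.62971303]
side [0.50053317 0.14316952 6.57132314]
```

```bash
cat > cfg.py <<'E'
from geo import *
from station import robot, fingers, vision, workorder, recognise
RP=(.5004,.1427,5.6); MP=(.541,-.230,-5.7)
def rk(x,y,z): return place(RP,[[x,y,z]])[0].tolist()
def mx(x,y,z): return place(MP,[[x,y,z]])[0].tolist()
def st(m=""): print(m,"t",round(robot.current_time_s(),2),"pos",np.round(robot.current_tool_pos(),4),"gap",round(robot.current_finger_gap(),3),"F",np.round(robot.current_contact_force(),1))
E
python3 - <<'E'
import sys; sys.path.insert(0,'.')
from cfg import *
for nm,p,ys in [("ends",rk(-.1,0,.15),(5.6,185.6)),("end",rk(.1,0,.15),(5.6,-174.4)),("body",rk(.1,0,.15),(95.6,-84.4)),("bay",mx(0,0,.2),(-5.7,174.3)),("rib",mx(.095,0,.25),(84.3,-95.7)),("shut",mx(-.106,0,.15),(84.3,-95.7))]:
    for y in ys:
        q=robot.inverse_kinematics(p,[180,0,y]); print(nm,y,None if q is None else np.round(q,0))
print(robot.tip_reach)
robot.move_to(rk(-.1,0,.13),[180,0,5.6] if 0 else [180,0,185.6])
st("above")
robot.line_to(rk(-.1,0,.035),velocity=.1,f_stop=8); st("down")
im=vision.grab_frame("side"); cv2.imwrite("pics/s1.png",im[240:410,180:360,::-1].repeat(3,0).repeat(3,1))
E
```

```text
ends 5.6 [-51.   9.  34. 115.  -6.  58. -99.]
ends 185.6 [-37.   8.  18. 114.  -3.  58.  78.]
end 5.6 [-39.  33.  36.  84. -20.  69. -85.]
end -174.4 [-26.  30.  16.  84.  -8.  67.  86.]
body 95.6 [-35.  32.  29.  84. -16.  68.   2.]
body -84.4 [-16.  30.   0.  83.  -0.  67. 170.]
bay -5.7 [-17.  34.  60.  86. -30.  77. -50.]
bay 174.3 [-15.  32.  56.  86. -27.  76. 128.]
rib 84.3 [-11.  45.  64.  64. -40.  92.  38.]
rib -95.7 [ -11.   45.   64.   64.  -40.   92. -142.]
shut 84.3 [-21.  23.  59. 106. -22.  63.  40.]
shut -95.7 [ -24.   26.   65.  106.  -26.   65. -136.]
0.017
above t 2.6 pos [0.4012 0.1341 0.1303] gap 1.0 F [-0.6  0.7  0.1]
down t 3.7 pos [0.4014 0.1332 0.0355] gap 0.998 F [-0.1 -0.3  0.2]
```

View pics/s1.png

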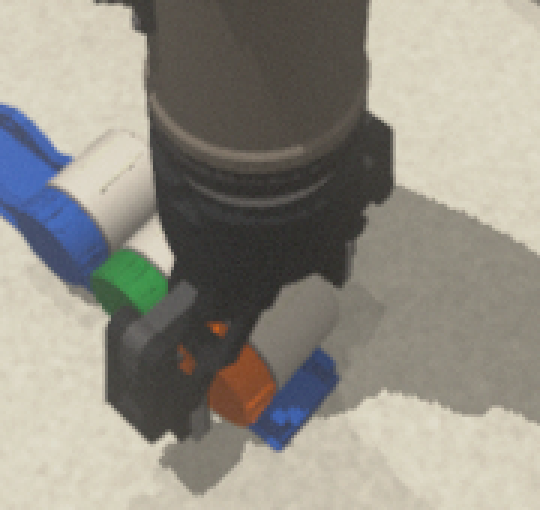

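```bash
python3 - <<'E'
from cfg import *
u=lambda P:np.round((proj("side",P)+.5-[180,240])*3).astype(int).tolist()
for z in (.019,.032): print("tip corners",z,[u(rk(-.1+a,b,z))[0] for a in(-.011,.011) for b in (.0425,.057)])
print("cap end circle",[u(rk(-.1+a,.031,.038+b))[0] for a,b in((0,0),(.023,0),(-.023,0),(0,.023),(0,-.023))])
print("rack end",u(rk(-.131,.022,0)),u(rk(-.131,-.022,.0)),u(rk(-.131,.022,.023)),u(rk(-.131,-.022,.023)))
E
```

```text
tip corners 0.019 [[211, 447], [187, 474], [174, 413], [150, 438]]
tip corners 0.032 [[210, 434], [186, 461], [172, 400], [148, 425]]
cap end circle [[210, 391], [171, 356], [250, 427], [208, 366], [211, 414]]
rack end [[279, 460]] [[343, 386]] [[279, 438]] [[345, 363]]
```

```bash
python3 - <<'E'
from cfg import *
robot.line_to(rk(-.1,0,.031),velocity=.1)
fingers.gripper_to(0.0,40); st("grip")
robot.line_to(rk(-.1,0,.05),velocity=.08); st("lift")
robot.line_to(rk(-.1,0,.13),velocity=.15); st("lifted")
im=vision.grab_frame("side"); cv2.imwrite("pics/s2.png",im[180:410,140:360,::-1].repeat(2,0).repeat(2,1))
E
```

```text
grip t 4.34 pos [0.401  0.1331 0.0313] gap 0.724 F [-1.9 -0.   3.1]
lift t 4.73 pos [0.4011 0.133  0.0502] gap 0.723 F [-0.4  0.1 -0.4]
lifted t 5.42 pos [0.4    0.1327 0.1291] gap 0.724 F [-0.5 -0.9 -0.4]
```

View pics/s2.png

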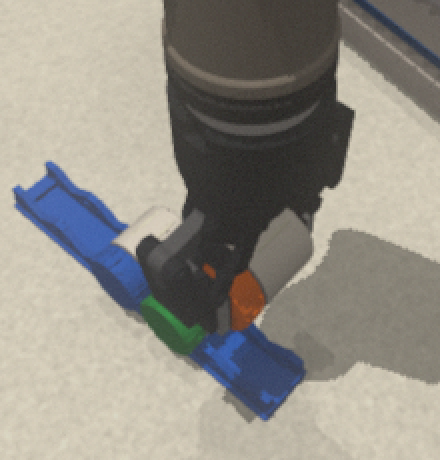

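```bash
python3 - <<'E'
from cfg import *
robot.line_to(rk(.1,0,.13),velocity=.2); st("over")
robot.line_to(rk(.1,0,.045),velocity=.12); 
print(robot.line_to(rk(.1,0,.030),velocity=.03,f_stop=4)); st("set")
fingers.gripper_to(1.0); robot.pause(.2); st("open")
robot.line_to(rk(.1,0,.14),velocity=.2)
robot.line_to(rk(-.04,-.03,.25),velocity=.3); st()
a=vision.grab_frame("side"); b=vision.grab_frame("top")
cv2.imwrite("pics/side3.png",a[:,:,::-1]); cv2.imwrite("pics/top3.png",b[:,:,::-1])
for n in ("side","top"): print(n,[(round(d['p'],2),np.round(d['rect'],1).tolist()) for d in recognise("jar_orange_center",n)[:2]])
for n,w,k in (("top",(190,160,250,300),4),("side",(120,240,300,400),3)):
    from draw import draw
    draw(n,RP,MP,f"pics/{n}3.png",w,k,f"pics/{n}3z.png")
    c=place(RP,cyl([.1,0,.038],[0,1,0])); print(n,(proj(n,c).min(0)+proj(n,c).max(0))/2)
A=cv2.imread("pics/top3z.png");B=cv2.imread("pics/side3z.png"); h=np.zeros((560,785,3),np.uint8); h[:560,:240]=A; h[:480,245:785]=B; cv2.imwrite("pics/c3.png",h)
E
```

```text
over t 6.62 pos [0.5989 0.1524 0.1294] gap 0.72 F [ 1.1  0.3 -1.2]
True
set t 7.95 pos [0.6    0.1525 0.0314] gap 0.725 F [ 1.1 -0.3  4.3]
open t 8.52 pos [0.5989 0.1523 0.0303] gap 0.997 F [ 0.2  0.5 -0.5]
 t 9.97 pos [0.4634 0.1093 0.2486] gap 0.997 F [ 0.8  0.6 -0.5]
side [(0.64, [169.4, 270.1, 46.7, 50.6])]
top [(0.81, [209.1, 184.2, 37.8, 18.8]), (0.7, [401.1, 155.8, 122.1, 248.4])]
top [211.36256287 183.78538543]
side [167.51119992 270.20886053]
```

View pics/c3.png

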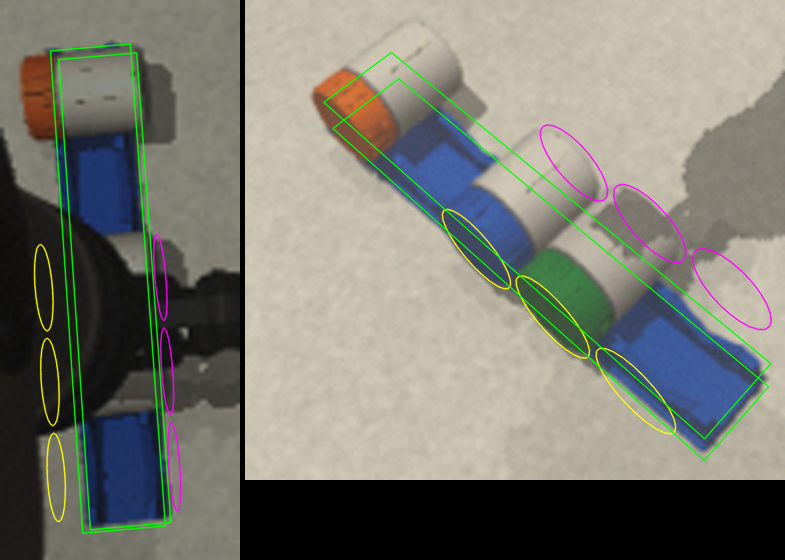

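```bash
python3 - <<'E'
from cfg import *
robot.move_to(rk(.1,0,.14),[180,0,95.6]); st("above")
print(robot.line_to(rk(.1,0,.040),velocity=.12,f_stop=6)); st("down")
fingers.gripper_to(0.0,40); st("grip")
robot.line_to(rk(.1,0,.07),velocity=.08)
robot.line_to(rk(.1,0,.24),velocity=.25); st("lifted")
robot.move_to(mx(0,0,.24),[180,0,-5.7]); st("over bay")
robot.line_to(mx(0,0,.127),velocity=.12); robot.pause(.2); st("hover")
a=vision.grab_frame("side"); b=vision.grab_frame("top")
cv2.imwrite("pics/side4.png",a[:,:,::-1]); cv2.imwrite("pics/top4.png",b[:,:,::-1])
A=cv2.resize(a[80:220,290:450,::-1],None,fx=4,fy=4,interpolation=cv2.INTER_CUBIC)
def L(P,c):
    u=((proj("side",P)+.5-[290,80])*32).astype(np.int32); cv2.polylines(A,[u],True,c,1,cv2.LINE_AA,3)
c=place(MP,cyl([0,0,.125],[1,0,0])); L(c[:24],(0,255,255)); L(c[24:],(255,0,255))
for s in (-1,1):
    for e in (.035,.039): L(place(MP,[[s*e,-.055,.096],[s*e,.055,.096]]),(0,0,255))
cv2.imwrite("pics/s4.png",A)
E
```

```text
above t 11.43 pos [0.5999 0.1523 0.14  ] gap 1.001 F [-0.3 -0.   0.1]
False
down t 12.42 pos [0.6008 0.1525 0.0409] gap 1.003 F [ 0.   1.2 -0.3]
grip t 12.87 pos [0.6024 0.1527 0.0417] gap 0.522 F [ 3.1 -0.4  4. ]
lifted t 14.22 pos [0.5988 0.1524 0.2382] gap 0.527 F [-0.5  0.4 -2.1]
over bay t 15.67 pos [ 0.5419 -0.228   0.2393] gap 0.527 F [-0.   0.7 -1.2]
hover t 16.96 pos [ 0.5414 -0.2303  0.1278] gap 0.522 F [ 1.1  0.7 -0.2]
```

View pics/s4.png

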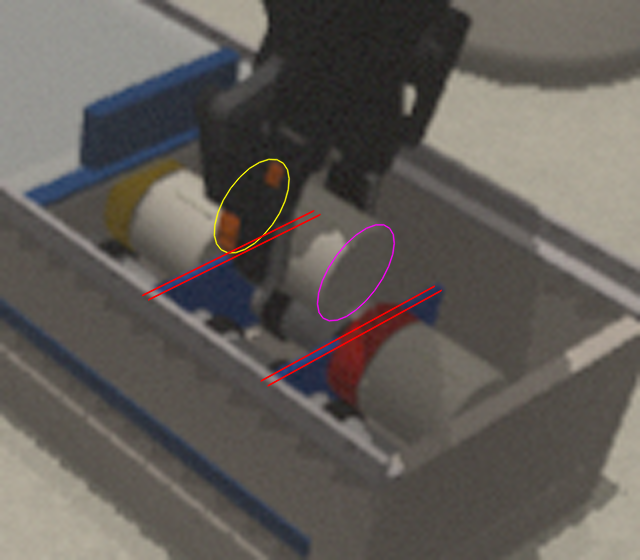

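```bash
python3 - <<'E'
from cfg import *
robot.line_to(mx(0,0,.104),velocity=.06,f_stop=5); st("mid")
print(robot.line_to(mx(0,0,.090),velocity=.02,f_stop=4)); st("set")
a=vision.grab_frame("side"); cv2.imwrite("pics/s5.png",cv2.resize(a[80:220,290:450,::-1],None,fx=4,fy=4,interpolation=cv2.INTER_CUBIC))
E
```

```text
mid t 17.59 pos [ 0.5407 -0.2299  0.1035] gap 0.524 F [-0.4  0.3 -1.2]
True
set t 18.09 pos [ 0.541  -0.231   0.0951] gap 0.522 F [-0.1 -1.7  3.4]
```

View pics/s5.png

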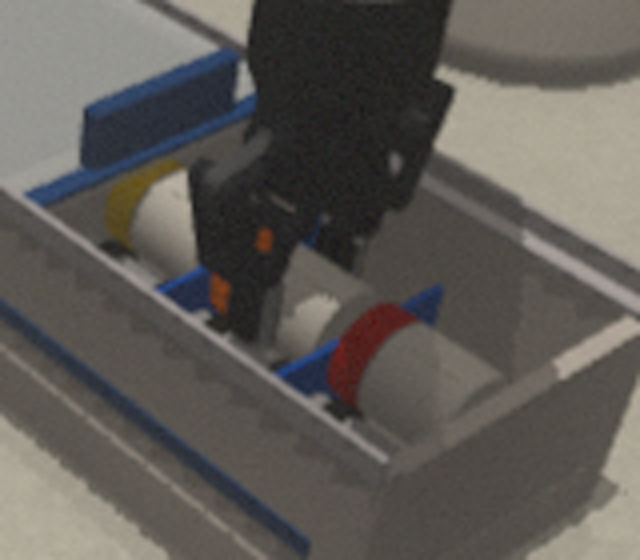

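```bash
python3 - <<'E'
from cfg import *
fingers.gripper_to(0.75); robot.pause(.3); st("open")
robot.line_to(mx(0,0,.24),velocity=.15); st("up")
robot.move_to(rk(.0,-.1,.3),[180,0,84.3]); st("away")
a=vision.grab_frame("side"); b=vision.grab_frame("top")
cv2.imwrite("pics/side6.png",a[:,:,::-1]); cv2.imwrite("pics/top6.png",b[:,:,::-1])
r=lambda i,k:cv2.resize(i[:,:,::-1],None,fx=k,fy=k,interpolation=cv2.INTER_CUBIC)
A=r(a[80:210,290:450],3);B=r(b[140:270,355:455],3)
h=np.zeros((390,785,3),np.uint8); h[:,:480]=A; h[:,485:785]=B; cv2.imwrite("pics/c6.png",h)
for n in ("side","top"):
    print(n,[(round(d['p'],2),np.round(d['rect'],1).tolist()) for d in recognise("jar_orange_center",n)[:2]])
    c=proj(n,place(MP,cyl([0,0,.091],[1,0,0]))); print("expect",(c.min(0)+c.max(0))/2,np.ptp(c,0))
E
```

```text
open t 18.77 pos [ 0.5403 -0.2297  0.0943] gap 0.75 F [0.6 0.4 0. ]
up t 19.88 pos [ 0.5406 -0.2295  0.239 ] gap 0.751 F [ 0.2 -0.3  0.3]
away t 20.98 pos [0.5101 0.0416 0.2995] gap 0.747 F [-0.8  0.  -0.4]
side [(0.95, [366.1, 151.4, 42.5, 41.1]), (0.68, [336.0, 132.3, 43.4, 29.2])]
expect [362.36872823 155.1040293 ] [43.4194747  39.30136412]
top [(0.73, [396.0, 212.0, 31.0, 35.2]), (0.33, [394.6, 246.1, 30.2, 29.6])]
expect [396.74765715 209.46357676] [26.11489051 34.25281495]
```

View pics/c6.png

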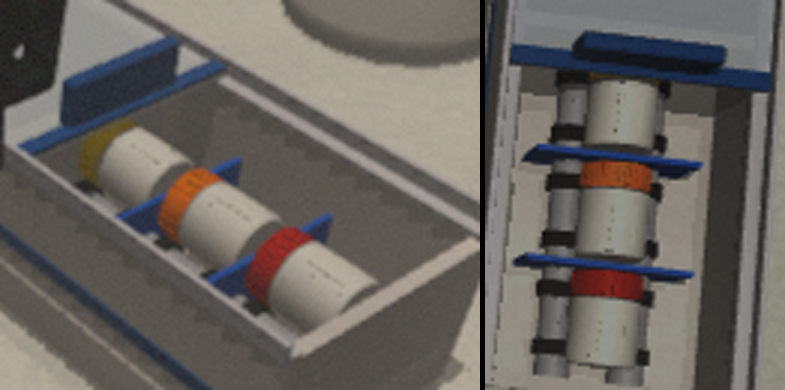

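```bash
python3 - <<'E'
from cfg import *
robot.move_to(mx(.096,0,.24),[180,0,84.3]); st("over rib")
print(robot.line_to(mx(.096,0,.149),velocity=.1,f_stop=6)); st("down")
fingers.gripper_to(0.0,40); st("grip")
dx=np.array(robot.current_tool_pos())-np.array(mx(.096,0,.149)); print(dx)
print(robot.line_to(mx(-.095,0,.149),velocity=.1,f_stop=25)); st("slid")
print(robot.line_to(mx(-.118,0,.149),velocity=.03,f_stop=14)); st("shut?")
d=np.array(robot.current_tool_pos())-[*MP[:2],0]; a=np.radians(MP[2]); print("mixer x",d[0]*np.cos(a)+d[1]*np.sin(a))
E
```

```text
over rib t 22.38 pos [ 0.6374 -0.2375  0.2405] gap 0.75 F [ 0.4  1.5 -0.3]
False
down t 23.43 pos [ 0.637  -0.2399  0.15  ] gap 0.755 F [0.9 0.  0.7]
grip t 23.95 pos [ 0.6367 -0.2396  0.1494] gap 0.131 F [ 0.2 -0.3  1.1]
[ 0.00018576 -0.00011033  0.00041186]
False
slid t 26.01 pos [ 0.4468 -0.2198  0.1493] gap 0.13 F [1.2 4.2 6.3]
True
shut? t 26.52 pos [ 0.436  -0.2186  0.1493] gap 0.131 F [ 2.1 -1.   1.5]
mixer x -0.10556668587138202
```

```bash
python3 - <<'E'
from cfg import *
print(robot.line_to(mx(-.118,0,.149),velocity=.03,f_stop=15)); st("push again")
robot.pause(.1); fingers.gripper_to(0.6); st("rel")
robot.line_to(mx(-.106,0,.24),velocity=.15)
robot.move_to(rk(.05,-.02,.35),[180,0,84.3]); st("away")
a=vision.grab_frame("side"); b=vision.grab_frame("top")
cv2.imwrite("pics/side7.png",a[:,:,::-1]); cv2.imwrite("pics/top7.png",b[:,:,::-1])
r=lambda i,k:cv2.resize(i[:,:,::-1],None,fx=k,fy=k,interpolation=cv2.INTER_CUBIC)
A=r(a[60:400,120:470],1.5);B=r(b[90:310,350:470],2)
h=np.zeros((510,785,3),np.uint8); h[:A.shape[0],:A.shape[1]]=A; h[:440,540:780]=B; cv2.imwrite("pics/c7.png",h)
E
```

```text
True
push again t 26.8 pos [ 0.436  -0.2186  0.1493] gap 0.133 F [ 1.6 -1.6  1.3]
rel t 27.37 pos [ 0.4364 -0.2182  0.1493] gap 0.598 F [-1.  -0.7  0.3]
away t 29.54 pos [0.5519 0.125  0.3499] gap 0.599 F [-0.7 -1.6  0.3]
```

View pics/c7.png

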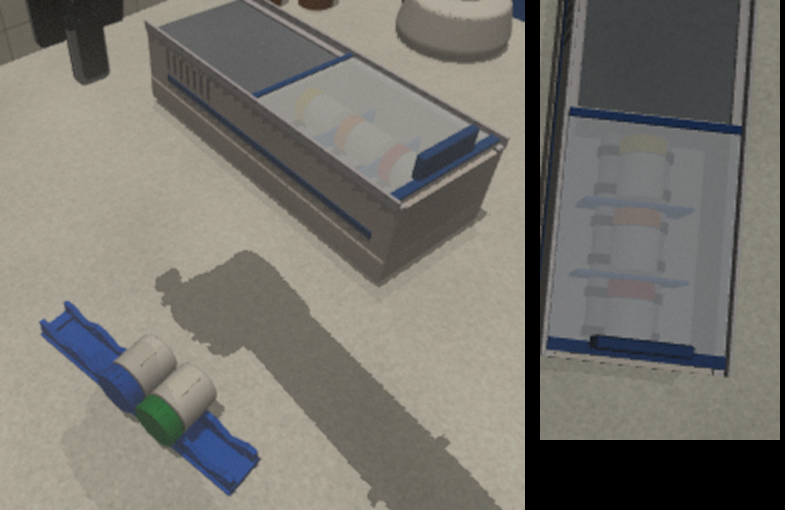

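The picture shows the guard shut over the rollers with its front edge at the front wall. The three jars are in their bays, and the blue and green jars are still in the rack. I'm handing the job in.

```bash
python3 -c "
from station import workorder; workorder.close_job()"
```

```text
the job is handed in; nothing more can be done
```

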